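Set a carving panel into the bench stop

ROBOT

A 6-joint arm with a two-finger parallel gripper is mounted at the origin on the work surface. World frame = base frame: x ahead of the robot, y to its left, z up, the work surface at z = 0. Lengths are in mm, angles in rad, forces in N, time in s.
With the tool pointing down it reaches from about 400 to 925 mm from the base axis. Payload 12.5 kg.
Tool frame: the origin (TCP) lies at the very end of the fingers, on their centre line; the grasp point (between the pads) lies 19 mm behind it (env.grip_point_offset is the distance from the TCP to the grasp point, in mm); z points along the fingers, y is the direction in which the jaws open and shut (so a half turn about z gives the same grasp; the last joint's range is limited). The gripper opens to 95 mm and grips with 3 to 60 N. Pads are 20 mm wide; open, the fingers measure 119 mm over their backs; the gripper's body (75 mm by 180 mm) begins 59 mm behind the grasp point.
Start: joints at [-1.42, 0.491, 1.559, -0, 1.092, -0.106], TCP at [158.764, -604.517, 214.661] pointing down, gripper open.
Joint ranges: [-3.1, 3.1], [-0.84, 2.19], [0.05, 2.79], [-1.13, 4.28], [0.06, 2.93], [-2.69, 2.69]. Speed limits (rad/s): [2.22, 2.22, 2.79, 3.14, 3.14, 3.14].

INTERFACE

Orientations are given as [roll, pitch, yaw] about the fixed x, y, z axes, in that order (R = Rz(yaw) Ry(pitch) Rx(roll)).
In Python, from cell import env gives the robot as it stands.
- The arm moves only by the tool drive_tool, never from a script. Its argument "commands" is a list of rows, each an object of numbers: "dx", "dy", "dz": the shift along the world's x, y, z in mm; "yaw": the turn about the world's z in degrees. In form: [{"dx": .., "dy": .., "dz": .., "yaw": ..}, ...]. A call has 1 to 5 rows; each row shifts and turns the commanded pose from where the row before left it; what a row does not reach is not made up. A row lasts 1/12 s, in which the tool goes at most 41.7 mm and 7.16 degrees, less where a joint would pass 70% of its speed; a pose out of reach is approached as far as the arm can. A call with a gripper value outside its range is refused whole. "grip" is the opening, from 0 (shut) to 1 (fully open), set as the call begins (left out, the last holds). The fingers move at their own pace and stop on an object; the grip force is fixed at half the most. Time passes only in rows, so rows that do not move let the fingers close. It gives the time, the measured TCP pose, the force and the opening at its end, in the units of the state.
- env.state(): the state, without advancing time (a new reading comes with each control period).
- env.read_camera(name): name is "scene" or "top" or "wrist"; returns the picture (384x512x3 uint8, red, green, blue); there is no depth.
- env.calibration(name): a dict with "intrinsics" (3x3 intrinsics, pixels), "dist_coeffs" ([k1, k2, p1, p2, k3] as OpenCV has them; the pictures are not rectified), "rvec" (rotation vector, rad) and "tvec" (3), from world to camera coordinates, as OpenCV has them. Camera axes: x right, y down, z forward; pixel columns grow to the right and rows downward; lengths in mm; the calibration is good to about 2 mm. A picture is of the moment at which its call begins: read the wrist's pose just before it. calibration takes no time and is no camera call; for the wrist camera it gives the pose at the moment of the call.
- env.job_done(): hands the job in, once; it reports no verdict.
Trained networks look in the newest picture that a camera, given by its name, has taken for a name from the list of things; names that differ only in an ending like _2 or _b are one class to them, and where a whole thing is asked for, a point or a joint stands for the part that bears it (a point fixed in the world has none). Each returns a list of dicts, best first, with "conf" (0 to 1); they miss things now and then, are a little off and sometimes report something else, mostly with a low value. They report only what shows in the picture. A call takes as long as a camera call. They do not tell look-alikes from the thing itself.
- env.trace(query, camera): "pixels" (384x512 bool, what is visible of it) and "pixel" ([column, row] in pixels, amid what is visible of it).
- env.place_of(query, camera): "pixel" ([column, row] in pixels: a listed point, or the origin of a listed thing).
The state is a dict: "t": time; "joints": joint angles; "qvel": joint speeds; "tau": joint torques, N m; "eef_pos": TCP position; "tcp_rot": TCP orientation; "ft_force": force on the tool from outside, world axes, zero at the start; "moment": the same for the moment, N m; "opening": opening from 0.0 (shut) to 1.0 (fully open).
Only numpy, scipy, OpenCV 4.12 (cv2) and the standard library are available. Lean on these libraries where they do the work, as an engineer would, in place of code of your own. Each camera call takes 0.05 s, during which the arm holds its last target.

TASK

Get the wooden panel ready for carving: push it along the bench until it sits square in the inside corner of the L-shaped bench stop, snug against both battens. Then, with a fingertip, push the wooden turn-button round until it points straight across the panel. Only push: never lift or tip the panel, and leave the mallet, jar and gouge where they are.

Things in the scene. Friction and masses are not known exactly. Their poses are not given: they have to be found in the camera images.
- panel_mid (a point): Centre, half-way up, of the loose flat pine panel: 130 mm along its x, 170 along its y, 24 thick, about 0.3 kg; carved diamond border and rosette. It starts nearer the robot and further right than its home, turned up to 25 degrees. Home: axes parallel to stop_corner's, centre at x -65, y -85 mm in that frame.
- stop_corner (a point): Inside corner, at bench height, of the fixed L-shaped stop, with the stop's axes (z up; world axes turned up to 9 degrees). Two dark battens 30 mm wide, 18 high: the back one spans x 0 to 30, y -270 to 30 mm, the side one y 0 to 30, x -170 to 0. The panel goes at x < 0, y < 0, its 170 mm side against the back batten.
- pivot (a point): On the turn-button's vertical pivot axis, 36 mm above the bench at the bar's middle height, over the side batten: x -60, y 15 mm in the frame of stop_corner; axes as the stop's. A round spacer of 11 mm radius lies under the bar.
- turn_tip (a point): Middle of the turn-button's free end, 36 mm above the bench, 94 mm from the pivot axis. The turn-button is a plain wooden bar 24 mm wide and 18 thick, underside 27 mm and top 45 mm above the bench (it passes 3 mm over the panel); its other end reaches 14 mm beyond the pivot.
- turn (a joint): Turn-button's angle (rad), growing counter-clockwise seen from above. At 0 the bar points along the stop's -x, along the side batten; below 0 it points outwards, away from the panel; at 1.57 along the stop's -y, straight across the panel, at its end stop. It starts at -0.5 to 0.1 and stays where it is left; about 1 N near the free end turns it.
- mallet: Wooden carver's mallet standing on its head, 72 mm across, 175 mm tall; origin at the centre of its underside. Leave alone.
- jar: Amber jar with a steel lid, 64 mm across, 85 mm tall; origin at the centre of its underside. Leave alone.
- gouge: Carving gouge lying on the bench, 230 mm long along its x (handle from -110 to 0 mm, 24 mm thick, blade to +120 mm); origin on the bench beneath the handle's front end. Leave alone.
There are look-alikes about, which are no part of the job. Of the things that look like the part that bears panel_mid, the smallest one is meant.

How it is judged (in metres and radians):
On the way, in this order (a step that is already met when the one before it is completed fails the run):
1. the panel is home in the corner of the stop (x of panel_mid in the frame of stop_corner above -0.069 m and y of panel_mid in the frame of stop_corner above -0.089 m and angle between the x axis of panel_mid and the x axis of stop_corner, either way round below 0.035 rad), for 0.2 s.
2. the turn-button is across the panel (value of joint turn above 1.37 rad), for 0.2 s.
At the end, for the whole second after the job is handed in: The panel lies flat and stays in the corner, within 4 mm of both battens and within 2 degrees of square, and the turn-button points across it, within 0.2 rad of its end stop (all of step 1 and x of panel_mid in the frame of stop_corner below -0.06 m and y of panel_mid in the frame of stop_corner below -0.08 m and angle between panel_mid's own z axis and vertical below 0.05 rad and height (world z) of panel_mid below 0.016 m and value of joint turn above 1.37 rad); the robot touches nothing.
It fails at once if the panel is lifted or tipped (height (world z) of panel_mid above 0.024 m or angle between panel_mid's own z axis and vertical above 0.15 rad).
It fails at once if the mallet, jar or gouge is disturbed (distance of any of mallet, jar, gouge from where it was at the start of the episode above 0.02 m or angle between any of mallet, jar's own z axis and vertical above 0.3 rad).
It also fails if it takes over 72 s, if anything falls off the work surface, if the arm or the gripper's body presses on something with over 40 N, if the wrist force passes 120 N, or if a joint passes its speed limit or range.

## Working session

There is one attempt and no reset: what is moved stays moved. The work goes in short steps, Python scripts to look and compute and a tool call to move; the robot and the scene stay as the last step left them, time stands still between calls to the robot, and variables do not carry over. Pictures are saved under pics/ and viewed, and the job is handed in when it is done.

Besides the shell and the picture viewer there is one more tool, called as name(argument=value, ...) on one line, values as JSON. drive_tool: Moves the arm, as the interface text tells. Its arguments: {"type":"object","properties":{"commands":{"type":"array"},"grip":{"type":"number"}},"required":["commands"]}

```bash
mkdir -p pics; ls
cat > h.py <<'E'
from cell import env
import numpy as np, cv2
def cal(n):
    c=env.calibration(n); return [np.array(c[k],float) for k in("intrinsics","dist_coeffs","rvec","tvec")]
def w(px,n,z,c=None):
    K,d,r,t=c or cal(n)
    u=cv2.undistortPoints(np.array(px,float).reshape(-1,1,2),K,d).reshape(-1,2)
    R=cv2.Rodrigues(r)[0]; C=-R.T@t.ravel()
    D=np.c_[u,np.ones(len(u))]@R
    s=(z-C[2])/D[:,2]
    return C+D*s[:,None]
def proj(P,n):
    K,d,r,t=cal(n)
    return cv2.projectPoints(np.array(P,float).reshape(-1,1,3),r,t,K,d)[0].reshape(-1,2)
def save(im,name): cv2.imwrite("pics/"+name,im[:,:,::-1])
E
python3 - <<'E'
from h import *
for n in("scene","top"):
    im=env.read_camera(n); save(im,n+"0.png")
    K,d,r,t=cal(n); R=cv2.Rodrigues(r)[0]; print(n,-R.T@t.ravel(),K[0,0])
    for q in("panel_mid","stop_corner","pivot","turn_tip","mallet","jar","gouge"):
        try:
            for o in env.place_of(q,n)[:4]: print(q,o["pixel"],round(o["conf"],2))
        except Exception as e: print(q,e)
print(env.state())
E
```

```text
pics
scene [1162.40532632  -30.76512498  953.57417203] 356.3696798857849
panel_mid [204.8, 144.2] 0.87
panel_mid [254.9, 211.1] 0.76
panel_mid [310.4, 151.1] 0.56
stop_corner [301.2, 245.7] 0.73
pivot [306.4, 227.3] 0.71
turn_tip [308.7, 197.0] 0.58
mallet [127.7, 206.9] 0.8
jar [394.4, 217.2] 0.95
gouge [380.4, 167.3] 0.62
top [ 265.02470425  -42.14403738 1603.950697  ] 442.63599239194053
panel_mid [301.8, 245.1] 0.9
panel_mid [198.3, 240.1] 0.72
panel_mid [249.6, 173.7] 0.61
panel_mid [204.2, 182.9] 0.45
stop_corner [214.5, 141.3] 0.56
pivot [208.9, 156.0] 0.69
turn_tip [203.0, 179.2] 0.71
turn_tip [131.9, 168.0] 0.52
mallet [363.1, 174.4] 0.83
jar [132.8, 170.9] 0.7
jar [214.4, 140.8] 0.26
gouge [131.4, 226.2] 0.83
{'t': 0.8, 'joints': array([-1.41956682e+00,  4.90855227e-01,  1.55891451e+00, -1.19944835e-05,
        1.09168244e+00, -1.05572549e-01]), 'qvel': array([ 9.25099097e-04,  7.47854053e-05,  1.14074747e-03,  6.11418475e-04,
        1.44073334e-03, -6.03354902e-04]), 'tau': array([-1.85644181e-03, -6.12424278e+01, -2.58419681e+01,  6.92435168e-02,
        4.46082791e-02,  1.31176488e-06]), 'eef_pos': array([ 158.78084464, -604.50887062,  214.68376725]), 'tcp_rot': array([3.14145408e+00, 2.53886390e-05, 2.56807580e-01]), 'ft_force': array([-0.46312048,  0.00826312,  0.37911129]), 'moment': array([ 0.01502398, -0.01396962, -0.01383205]), 'opening': 1.0001758882497098}
```

Run:
```python
import cv2
a=cv2.imread("pics/top0.png")[90:310,90:400]; cv2.imwrite("pics/top0c.png",cv2.resize(a,None,fx=2.5,fy=2.5,interpolation=cv2.INTER_CUBIC))
```

```text
(no output)
```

View pics/top0c.png

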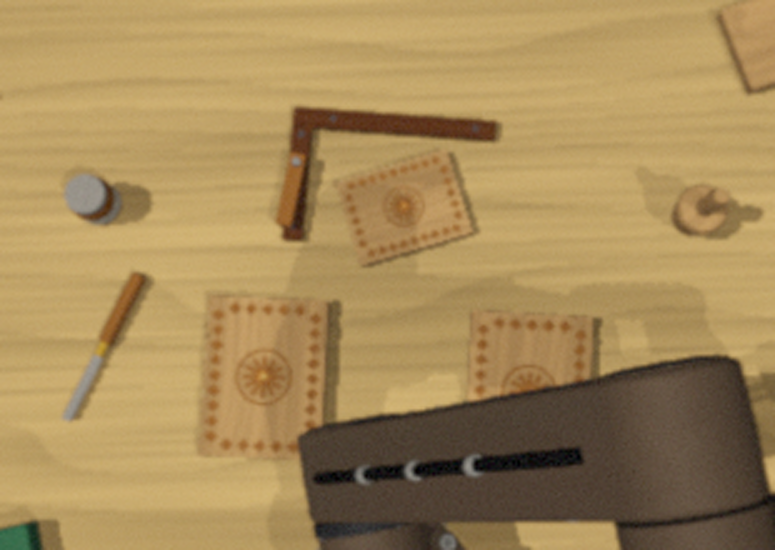

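View pics/scene0.png

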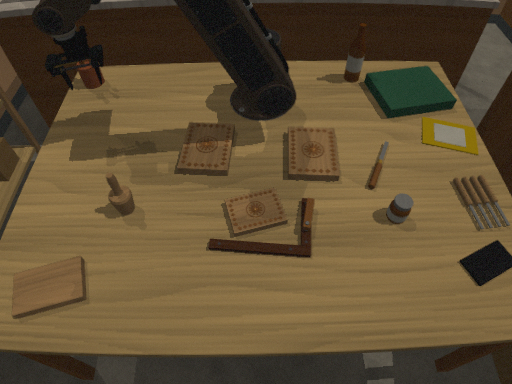

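Three panels: top pixels (250,173), (196,240) and (302,245). The one at (250,173), next to the stop, looks smallest and should measure 130×170. I'll measure all three and check this one in an enlarged crop.

Run:
```python
from h import *
im=env.read_camera("top"); save(im,"top1.png")
c=cal("top")
for q in("panel_mid","turn"):
    for o in env.trace(q,"top"):
        m=o["pixels"].astype(np.uint8); z=24 if q=="panel_mid" else 45
        cs=max(cv2.findContours(m,0,2)[0],key=cv2.contourArea).reshape(-1,2)
        r=cv2.minAreaRect(w(cs,"top",z,c)[:,:2].astype(np.float32))
        print(q,np.round(o["pixel"]),round(o["conf"],2),m.sum(),np.round(np.r_[r[0],r[1],r[2]],1))
for q,z in(("stop_corner",0),("pivot",36),("turn_tip",36),("mallet",0),("jar",0),("gouge",0),("panel_mid",12)):
    for n in("top","scene"):
        if n=="scene" : env.read_camera("scene")
        for o in env.place_of(q,n)[:3]: print(q,n,np.round(w(o["pixel"],n,z)[0,:2],1),round(o["conf"],2))
        env.read_camera("top")
a=im[120:210,190:300]; save(cv2.resize(a,None,fx=6,fy=6,interpolation=cv2.INTER_CUBIC),"crop1.png")
```

```text
panel_mid [250. 172.] 0.94 1730 [555.2 -30.8 135.8 172.6  15.3]
panel_mid [198. 242.] 0.92 3033 [317.2 172.5 179.2 226.3  86. ]
turn [207. 166.] 0.46 237 [581.7 130.   29.7 109.1  78. ]
stop_corner top [682.9 103.1] 0.56
stop_corner scene [669.5 106.4] 0.85
pivot top [631.9 136.2] 0.79
pivot scene [629.1 119.4] 0.85
pivot scene [604.3 392.6] 0.68
turn_tip top [530.  144.2] 0.6
turn_tip scene [531.8 143.8] 0.59
mallet top [ 536.6 -443.1] 0.94
mallet scene [ 526.5 -456. ] 0.97
jar top [585.4 415.3] 0.78
jar scene [581.4 413.7] 0.6
jar scene [ 529.7 -452.4] 0.22
gouge top [386.1 408.6] 0.82
gouge scene [376.9 406.3] 0.75
panel_mid top [560.4 -25.6] 0.84
panel_mid top [317.3 161.9] 0.83
panel_mid top [ 278.8 -202.2] 0.62
panel_mid scene [324.6 168.5] 0.72
panel_mid scene [ 274.6 -204.9] 0.7
panel_mid scene [556.7 -41.9] 0.69
```

View pics/crop1.png

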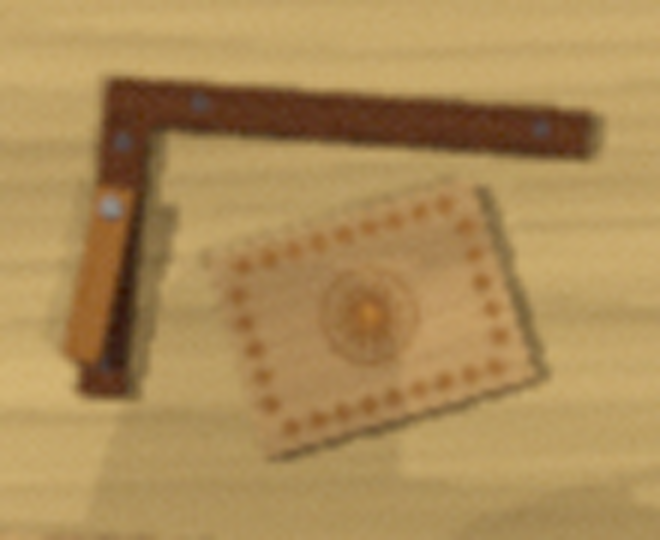

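The crop shows the small panel (130×170, centre crop px (368,315)), turned relative to the stop, with the inner corner at crop (152,130). The other panel I could measure is 179×226, so this one is the target. Next I fit the stop pose and view the enlarged scene picture.

Run:
```python
from h import *
from scipy.optimize import least_squares
px=np.array([(107,78),(593,113),(588,158),(152,130),(82,395),(128,397)],float)/6+[190,120]-0.4
m=np.array([(30,30),(30,-270),(0,-270),(0,0),(-170,30),(-170,0)],float)
W=w(px,"top",18)[:,:2]; print(W.round(1))
def f(p):
    c,s=np.cos(p[2]),np.sin(p[2]); return (m@np.array([[c,s],[-s,c]])+p[:2]-W).ravel()
r=least_squares(f,[670,105,0]); print(r.x,np.degrees(r.x[2]),f(r.x).reshape(-1,2).round(1))
im=cv2.imread("pics/scene0.png")[170:270,190:330]; cv2.imwrite("pics/sc.png",cv2.resize(im,None,fx=5.5,fy=5.5,interpolation=cv2.INTER_CUBIC))
```

```text
[[ 711.3  126.6]
 [ 679.1 -170.9]
 [ 651.  -166.7]
 [ 677.6   99.6]
 [ 514.5  145. ]
 [ 512.4  117.1]]
[ 6.79098163e+02  9.97733778e+01 -1.04948219e-01] -6.013090017119994 [[ 0.8 -0.2]
 [ 1.5 -0.9]
 [-0.2 -2. ]
 [ 1.5  0.2]
 [-1.3  2.5]
 [-2.3  0.4]]
```

View pics/sc.png

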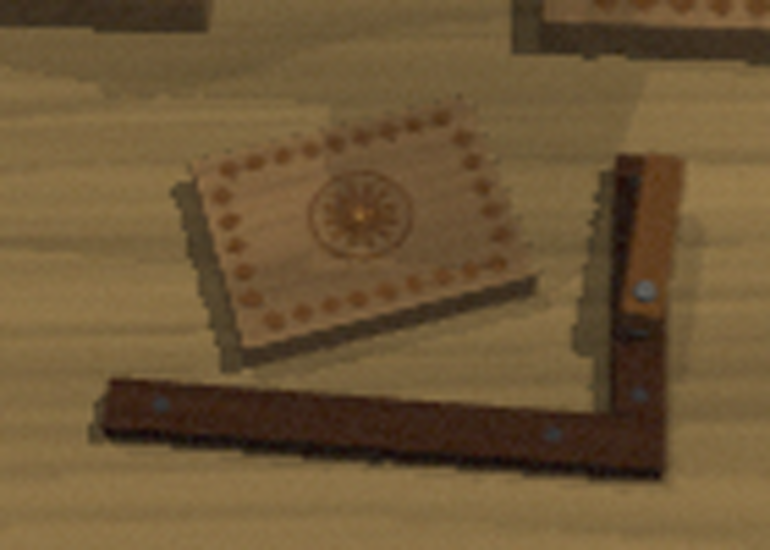

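Stop corner is at about (679, 100), yaw −6°. The panel is at about (555, −31), yaw +15°, so it needs about 21° clockwise. The plan is to push along stop +x with both open fingers, so the line contact squares it, then along stop +y, then turn the button. First I move above the start pose.

drive_tool(commands=[{"dx":24,"dy":30},{"dx":24,"dy":30},{"dx":24,"dy":30},{"dx":24,"dy":30,"yaw":-5},{"dx":24,"dy":30,"yaw":-5}], grip=1)

```text
invalid input
```

drive_tool(commands=[{"dx":24,"dy":30,"yaw":-5},{"dx":24,"dy":30,"yaw":-5.7},{"dx":24,"dy":30},{"dx":24,"dy":30},{"dx":24,"dy":30}])

```text
invalid input
```

drive_tool(commands=[{"dx":24,"dy":30},{"dx":24,"dy":30},{"dx":-4,"dy":36,"dz":-10},{"dx":-4,"dy":36,"dz":-10},{"dx":-4,"dy":36,"dz":-10}])

```text
invalid input
```

drive_tool(commands=[{"dx":-2,"dy":36,"dz":-20},{"dx":-2,"dy":36,"dz":-20},{"dx":-2,"dy":36,"dz":-20},{},{}])

```text
invalid input
```

All four fields are probably required in each row.

drive_tool(commands=[{"dx":24,"dy":30,"dz":0,"yaw":0},{"dx":24,"dy":30,"dz":0,"yaw":0},{"dx":24,"dy":30,"dz":0,"yaw":0},{"dx":24,"dy":30,"dz":0,"yaw":-5},{"dx":24,"dy":30,"dz":0,"yaw":-5}], grip=1)

```text
t: 3.12
eef_pos: [279.5, -453.0, 214.7]
tcp_rot: [3.141, -0.0, 0.078]
ft_force: [-0.2, -0.4, -0.0]
opening: 1.003
```

drive_tool(commands=[{"dx":24,"dy":30,"dz":0,"yaw":-5},{"dx":24,"dy":30,"dz":0,"yaw":-5.7},{"dx":24,"dy":30,"dz":0,"yaw":0},{"dx":24,"dy":30,"dz":0,"yaw":0},{"dx":24,"dy":30,"dz":0,"yaw":0}])

```text
t: 3.53
eef_pos: [399.6, -302.9, 214.9]
tcp_rot: [3.141, -0.0, -0.105]
ft_force: [0.6, -0.3, -0.1]
opening: 1.0
```

drive_tool(commands=[{"dx":24,"dy":30,"dz":0,"yaw":0},{"dx":24,"dy":30,"dz":0,"yaw":0},{"dx":-4,"dy":36,"dz":-10,"yaw":0},{"dx":-4,"dy":36,"dz":-10,"yaw":0},{"dx":-4,"dy":36,"dz":-10,"yaw":0}])

```text
t: 3.95
eef_pos: [434.6, -134.8, 184.3]
tcp_rot: [3.141, -0.0, -0.104]
ft_force: [1.2, 0.1, 0.8]
opening: 1.0
```

drive_tool(commands=[{"dx":-2,"dy":36,"dz":-20,"yaw":0},{"dx":-2,"dy":36,"dz":-20,"yaw":0},{"dx":-2,"dy":36,"dz":-20,"yaw":0},{"dx":0,"dy":0,"dz":0,"yaw":0},{"dx":0,"dy":0,"dz":0,"yaw":0}])

```text
t: 4.37
eef_pos: [428.4, -27.1, 124.2]
tcp_rot: [-3.142, 0.002, -0.101]
ft_force: [-0.2, -0.3, 0.5]
opening: 1.0
```

Run:
```python
from h import *
a=env.read_camera("wrist"); b=env.read_camera("top")
save(np.hstack([cv2.resize(a,(400,300)),cv2.resize(b[100:280,120:360],(400,300))]),"p2.png")
```

```text
(no output)
```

View pics/p2.png

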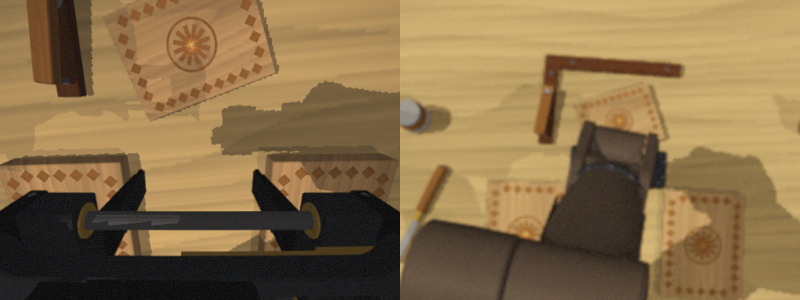

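The wrist view shows the target panel ahead at (190,45), with the fingers coming down in the clear gap between the two larger panels. Descending to 8 mm.

drive_tool(commands=[{"dx":0,"dy":0,"dz":-30,"yaw":0},{"dx":0,"dy":0,"dz":-30,"yaw":0},{"dx":0,"dy":0,"dz":-30,"yaw":0},{"dx":0,"dy":0,"dz":-20,"yaw":0},{"dx":0,"dy":0,"dz":-6,"yaw":0}])

```text
t: 4.88
eef_pos: [428.6, -29.8, 6.8]
tcp_rot: [-3.141, 0.002, -0.107]
ft_force: [0.5, 0.0, 1.2]
opening: 0.999
```

drive_tool(commands=[{"dx":8,"dy":-0.8,"dz":0,"yaw":0},{"dx":8,"dy":-0.8,"dz":0,"yaw":0},{"dx":6,"dy":-0.6,"dz":0,"yaw":0},{"dx":6,"dy":-0.6,"dz":0,"yaw":0},{"dx":6,"dy":-0.6,"dz":0,"yaw":0}])

```text
t: 5.3
eef_pos: [463.6, -32.0, 9.6]
tcp_rot: [3.141, -0.001, -0.104]
ft_force: [-1.2, 0.6, 0.3]
opening: 1.001
```

drive_tool(commands=[{"dx":5,"dy":-0.5,"dz":0,"yaw":0},{"dx":5,"dy":-0.5,"dz":0,"yaw":0},{"dx":5,"dy":-0.5,"dz":0,"yaw":0},{"dx":5,"dy":-0.5,"dz":0,"yaw":0},{"dx":5,"dy":-0.5,"dz":0,"yaw":0}])

```text
t: 5.72
eef_pos: [488.2, -34.4, 8.7]
tcp_rot: [3.142, 0.0, -0.104]
ft_force: [-1.5, 0.1, 0.8]
opening: 0.999
```

Run:
```python
from h import *
a=env.read_camera("wrist"); b=env.read_camera("scene")
save(np.hstack([cv2.resize(a,(400,300)),cv2.resize(b[150:276,170:338],(400,300))]),"p3.png")
```

```text
(no output)
```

View pics/p3.png

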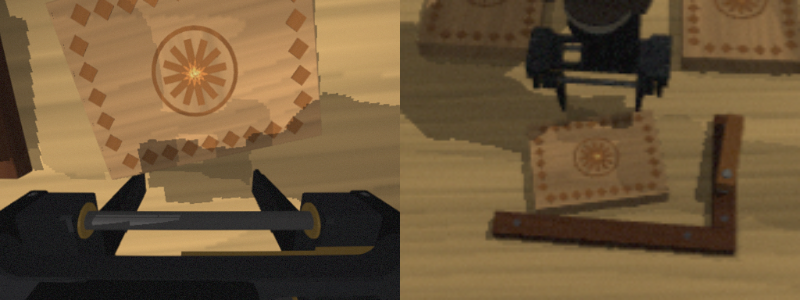

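The left finger is pushing the near edge and the panel is squaring up: its left-to-right edge in the wrist view now tilts about 10°. I keep pushing.

drive_tool(commands=[{"dx":4,"dy":-0.4,"dz":0,"yaw":0},{"dx":4,"dy":-0.4,"dz":0,"yaw":0},{"dx":4,"dy":-0.4,"dz":0,"yaw":0},{"dx":4,"dy":-0.4,"dz":0,"yaw":0},{"dx":4,"dy":-0.4,"dz":0,"yaw":0}])

```text
t: 6.23
eef_pos: [508.1, -36.4, 8.6]
tcp_rot: [3.142, 0.0, -0.104]
ft_force: [-1.9, 1.3, -0.2]
opening: 1.0
```

drive_tool(commands=[{"dx":2,"dy":-0.2,"dz":0,"yaw":0},{"dx":2,"dy":-0.2,"dz":0,"yaw":0},{"dx":2,"dy":-0.2,"dz":0,"yaw":0},{"dx":2,"dy":-0.2,"dz":0,"yaw":0},{"dx":0,"dy":0,"dz":0,"yaw":0}])

```text
t: 6.65
eef_pos: [516.3, -37.3, 8.7]
tcp_rot: [3.141, -0.001, -0.105]
ft_force: [-0.7, -0.1, -0.2]
opening: 0.998
```

Run:
```python
from h import *
a=env.read_camera("wrist"); b=env.read_camera("scene")
save(np.hstack([cv2.resize(a,(400,300)),cv2.resize(b[150:276,170:338],(400,300))]),"p4.png")
```

```text
(no output)
```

View pics/p4.png

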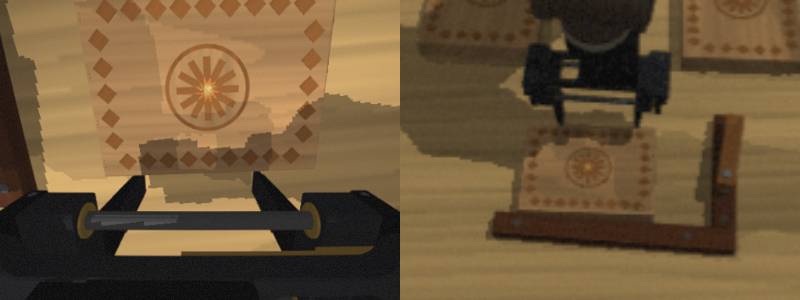

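Now nearly flush with the back batten. I creep forward until the force rises.

drive_tool(commands=[{"dx":1.5,"dy":-0.15,"dz":0,"yaw":0},{"dx":1.5,"dy":-0.15,"dz":0,"yaw":0},{"dx":1,"dy":-0.1,"dz":0,"yaw":0},{"dx":0,"dy":0,"dz":0,"yaw":0},{"dx":0,"dy":0,"dz":0,"yaw":0}])

```text
t: 7.17
eef_pos: [519.9, -37.7, 8.6]
tcp_rot: [3.141, -0.0, -0.104]
ft_force: [-0.4, 0.9, -1.0]
opening: 1.0
```

drive_tool(commands=[{"dx":1,"dy":-0.1,"dz":0,"yaw":0},{"dx":1,"dy":-0.1,"dz":0,"yaw":0},{"dx":0,"dy":0,"dz":0,"yaw":0}])

```text
t: 7.42
eef_pos: [521.9, -37.8, 8.7]
tcp_rot: [3.142, -0.0, -0.105]
ft_force: [-1.1, 1.2, -0.4]
opening: 1.002
```

drive_tool(commands=[{"dx":1,"dy":-0.1,"dz":0,"yaw":0},{"dx":1,"dy":-0.1,"dz":0,"yaw":0},{"dx":0,"dy":0,"dz":0,"yaw":0}])

```text
t: 7.67
eef_pos: [522.0, -37.7, 8.6]
tcp_rot: [-3.141, 0.004, -0.105]
ft_force: [-9.9, 1.3, 6.8]
opening: 0.997
```

drive_tool(commands=[{"dx":1,"dy":-0.1,"dz":0,"yaw":0},{"dx":1,"dy":-0.1,"dz":0,"yaw":0},{"dx":0,"dy":0,"dz":0,"yaw":0}])

```text
t: 7.92
eef_pos: [522.1, -37.6, 8.5]
tcp_rot: [-3.141, 0.008, -0.105]
ft_force: [-16.0, 1.2, 11.3]
opening: 0.997
```

Firm contact with the back batten at x=522, and the force rises. I back off, lift clear and look.

drive_tool(commands=[{"dx":-10,"dy":1,"dz":0,"yaw":0},{"dx":-15,"dy":1.5,"dz":0,"yaw":0},{"dx":-10,"dy":1,"dz":25,"yaw":0},{"dx":0,"dy":0,"dz":35,"yaw":7},{"dx":0,"dy":0,"dz":35,"yaw":7}], grip=0.6)

```text
t: 8.33
eef_pos: [490.1, -34.7, 104.4]
tcp_rot: [-3.141, 0.001, 0.145]
ft_force: [0.7, -0.5, 0.0]
opening: 0.708
```

drive_tool(commands=[{"dx":0,"dy":-35,"dz":0,"yaw":7},{"dx":0,"dy":-35,"dz":0,"yaw":7},{"dx":0,"dy":-35,"dz":0,"yaw":7},{"dx":0,"dy":-35,"dz":0,"yaw":7},{"dx":0,"dy":-35,"dz":0,"yaw":7}])

```text
t: 8.75
eef_pos: [491.0, -207.9, 104.0]
tcp_rot: [3.14, -0.001, 0.744]
ft_force: [1.4, 0.3, -0.1]
opening: 0.604
```

drive_tool(commands=[{"dx":15,"dy":0,"dz":0,"yaw":7},{"dx":15,"dy":0,"dz":0,"yaw":7},{"dx":15,"dy":0,"dz":0,"yaw":7},{"dx":15,"dy":0,"dz":0,"yaw":7},{"dx":15,"dy":0,"dz":0,"yaw":7}])

```text
t: 9.17
eef_pos: [566.8, -206.4, 103.7]
tcp_rot: [3.14, 0.0, 1.354]
ft_force: [-0.1, -0.5, -0.6]
opening: 0.598
```

Run:
```python
from h import *
print(env.state()["eef_pos"],env.state()["tcp_rot"])
ex=np.array([.9945,-.1045]);ey=np.array([.1045,.9945]);C=np.array([679,99.8])
ims=[]
for n in("top","scene"):
    ims.append(env.read_camera(n)); c=cal(n)
    for o in env.trace("panel_mid",n):
        cs=max(cv2.findContours(o["pixels"].astype(np.uint8),0,2)[0],key=cv2.contourArea).reshape(-1,2)
        r=cv2.minAreaRect(w(cs,n,24,c)[:,:2].astype(np.float32))
        d=np.array(r[0])-C
        print(n,round(o["conf"],2),np.round(np.r_[r[0],r[1],r[2]],1),"stop",(d@ex).round(1),(d@ey).round(1))
save(np.hstack([cv2.resize(ims[0][100:280,120:360],(400,300)),cv2.resize(ims[1][150:276,170:338],(400,300))]),"p5.png")
```

```text
[ 566.84417953 -206.41009697  103.74893609] [3.14002852e+00 4.02875739e-04 1.35406801e+00]
top 0.81 [598.  -52.7 172.8 135.9  82.4] stop -64.6 -160.2
top 0.74 [325.3 244.5  33.4 219.5  86. ] stop -366.9 106.9
top 0.66 [ 280.3 -199.   179.8  228.6   84. ] stop -365.3 -338.8
top 0.47 [369.2 406.   27.  224.6  60.1] stop -340.1 272.1
scene 0.92 [ 290.3 -156.3   93.5  255.7   84.2] stop -359.8 -295.3
scene 0.78 [599.6 -54.  170.3 134.5  83.4] stop -62.9 -161.3
scene 0.61 [316.4 171.7 183.1 260.   86.3] stop -368.1 33.6
```

View pics/p5.png

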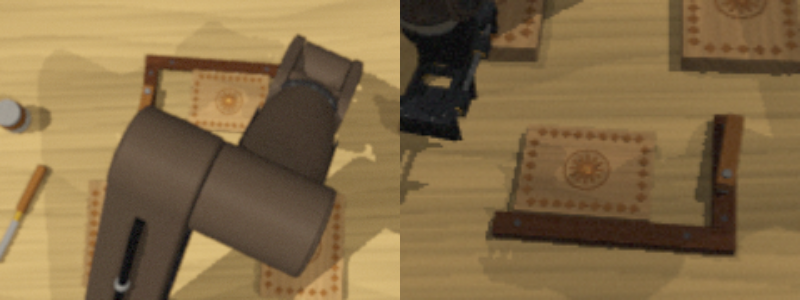

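The panel is flush with the back batten at stop coordinates about (−64, −160) and needs about +75 mm along stop y. I descend on its right side with the jaws turned 90°.

drive_tool(commands=[{"dx":13,"dy":20,"dz":0,"yaw":6.4},{"dx":0,"dy":0,"dz":-35,"yaw":0},{"dx":0,"dy":0,"dz":-35,"yaw":0},{"dx":0,"dy":0,"dz":-20,"yaw":0},{"dx":0,"dy":0,"dz":-5,"yaw":0}])

```text
t: 9.78
eef_pos: [576.6, -185.3, 5.6]
tcp_rot: [-3.137, -0.001, 1.457]
ft_force: [0.1, 1.0, 0.1]
opening: 0.604
```

drive_tool(commands=[{"dx":0.8,"dy":8,"dz":0,"yaw":0},{"dx":0.8,"dy":8,"dz":0,"yaw":0},{"dx":0.6,"dy":6,"dz":0,"yaw":0},{"dx":0.6,"dy":6,"dz":0,"yaw":0},{"dx":0.6,"dy":6,"dz":0,"yaw":0}])

```text
t: 10.2
eef_pos: [582.8, -151.2, 9.9]
tcp_rot: [3.14, 0.0, 1.46]
ft_force: [-1.1, -0.1, 0.4]
opening: 0.603
```

drive_tool(commands=[{"dx":0.5,"dy":5,"dz":0,"yaw":0},{"dx":0.5,"dy":5,"dz":0,"yaw":0},{"dx":0.5,"dy":5,"dz":0,"yaw":0},{"dx":0.5,"dy":5,"dz":0,"yaw":0},{"dx":0.5,"dy":5,"dz":0,"yaw":0}])

```text
t: 10.62
eef_pos: [585.0, -126.7, 8.8]
tcp_rot: [3.141, 0.0, 1.46]
ft_force: [-0.6, -1.8, 2.5]
opening: 0.601
```

drive_tool(commands=[{"dx":0.5,"dy":5,"dz":0,"yaw":0},{"dx":0.5,"dy":5,"dz":0,"yaw":0},{"dx":0.5,"dy":5,"dz":0,"yaw":0},{"dx":0.5,"dy":5,"dz":0,"yaw":0},{"dx":0.5,"dy":5,"dz":0,"yaw":0}])

```text
t: 11.03
eef_pos: [587.3, -101.5, 8.7]
tcp_rot: [3.141, 0.0, 1.46]
ft_force: [0.4, -3.0, 2.7]
opening: 0.601
```

Run:
```python
from h import *
a=env.read_camera("wrist"); b=env.read_camera("scene")
save(np.hstack([cv2.resize(a,(400,300)),cv2.resize(b[150:276,170:338],(400,300))]),"p6.png")
```

```text
(no output)
```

View pics/p6.png

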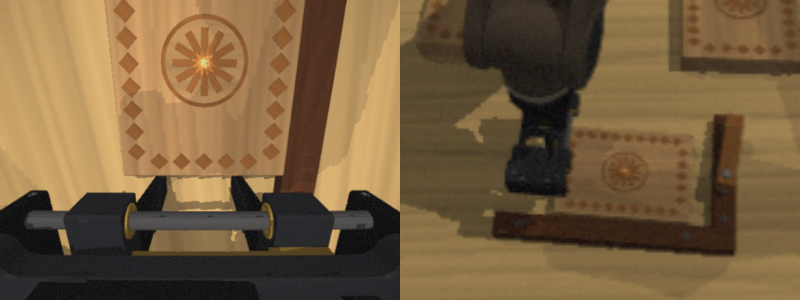

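The panel slides along the back batten with about 20–25 mm left to the side batten. I push on, slowing near contact.

drive_tool(commands=[{"dx":0.5,"dy":5,"dz":0,"yaw":0},{"dx":0.5,"dy":5,"dz":0,"yaw":0},{"dx":0.4,"dy":4,"dz":0,"yaw":0},{"dx":0.3,"dy":3,"dz":0,"yaw":0},{"dx":0.3,"dy":3,"dz":0,"yaw":0}])

```text
t: 11.55
eef_pos: [589.2, -81.5, 8.5]
tcp_rot: [-3.141, -0.0, 1.46]
ft_force: [-0.3, -1.1, -1.2]
opening: 0.601
```

drive_tool(commands=[{"dx":0.2,"dy":2,"dz":0,"yaw":0},{"dx":0.1,"dy":1,"dz":0,"yaw":0},{"dx":0.1,"dy":1,"dz":0,"yaw":0},{"dx":0,"dy":0,"dz":0,"yaw":0}])

```text
t: 11.88
eef_pos: [589.7, -77.8, 8.7]
tcp_rot: [3.142, -0.0, 1.46]
ft_force: [-0.1, 0.2, -0.2]
opening: 0.597
```

drive_tool(commands=[{"dx":0.1,"dy":1,"dz":0,"yaw":0},{"dx":0.1,"dy":1,"dz":0,"yaw":0},{"dx":0,"dy":0,"dz":0,"yaw":0}])

```text
t: 12.13
eef_pos: [589.9, -75.9, 8.7]
tcp_rot: [3.141, 0.0, 1.46]
ft_force: [0.0, -1.2, -0.2]
opening: 0.599
```

drive_tool(commands=[{"dx":0.1,"dy":1,"dz":0,"yaw":0},{"dx":0.1,"dy":1,"dz":0,"yaw":0},{"dx":0,"dy":0,"dz":0,"yaw":0}])

```text
t: 12.38
eef_pos: [590.1, -73.8, 8.7]
tcp_rot: [3.141, -0.0, 1.46]
ft_force: [0.3, -0.2, -0.1]
opening: 0.603
```

drive_tool(commands=[{"dx":0.1,"dy":1,"dz":0,"yaw":0},{"dx":0.1,"dy":1,"dz":0,"yaw":0},{"dx":0,"dy":0,"dz":0,"yaw":0}])

```text
t: 12.63
eef_pos: [590.9, -73.3, 8.9]
tcp_rot: [3.14, 0.002, 1.461]
ft_force: [0.1, -12.4, -1.6]
opening: 0.601
```

drive_tool(commands=[{"dx":0.1,"dy":1,"dz":0,"yaw":0},{"dx":0.1,"dy":1,"dz":0,"yaw":0},{"dx":0,"dy":0,"dz":0,"yaw":0}])

```text
t: 12.88
eef_pos: [591.1, -73.1, 8.9]
tcp_rot: [3.139, 0.004, 1.462]
ft_force: [-1.5, -25.1, -0.8]
opening: 0.602
```

Contact with the side batten at y=−73. I back off and check the fit.

drive_tool(commands=[{"dx":-1,"dy":-10,"dz":0,"yaw":0},{"dx":-1.5,"dy":-15,"dz":0,"yaw":0},{"dx":-2,"dy":-20,"dz":20,"yaw":0},{"dx":0,"dy":-40,"dz":10,"yaw":0},{"dx":-10,"dy":-30,"dz":25,"yaw":0}])

```text
t: 13.3
eef_pos: [576.1, -186.2, 62.6]
tcp_rot: [-3.14, -0.001, 1.461]
ft_force: [-0.5, -0.7, -0.2]
opening: 0.599
```

drive_tool(commands=[{"dx":-30,"dy":0,"dz":25,"yaw":-7},{"dx":-30,"dy":0,"dz":20,"yaw":-7},{"dx":0,"dy":0,"dz":0,"yaw":-7}])

```text
t: 13.55
eef_pos: [512.8, -185.3, 111.8]
tcp_rot: [3.14, -0.0, 1.086]
ft_force: [0.9, 0.2, -0.1]
opening: 0.6
```

```bash
cat > look.py <<'E'
from h import *
import sys
print(env.state()["eef_pos"],env.state()["tcp_rot"])
ex=np.array([.9945,-.1045]);ey=np.array([.1045,.9945]);C=np.array([679,99.8])
ims=[]
for n in("top","scene"):
    ims.append(env.read_camera(n)); c=cal(n)
    for o in env.trace("panel_mid",n):
        cs=max(cv2.findContours(o["pixels"].astype(np.uint8),0,2)[0],key=cv2.contourArea).reshape(-1,2)
        r=cv2.minAreaRect(w(cs,n,24,c)[:,:2].astype(np.float32))
        d=np.array(r[0])-C
        if np.hypot(*(d-[-70,-80]))<80: print(n,round(o["conf"],2),np.round(np.r_[r[0],r[1],r[2]],1),"stop",(d@ex).round(1),(d@ey).round(1))
    for q in("pivot","turn_tip"):
        for o in env.place_of(q,n)[:2]: print(n,q,np.round(w(o["pixel"],n,36,c)[0,:2],1),round(o["conf"],2))
save(np.hstack([cv2.resize(ims[0][115:235,180:290],(380,415),interpolation=cv2.INTER_CUBIC),cv2.resize(ims[1][170:270,220:320],(415,415),interpolation=cv2.INTER_CUBIC)]),sys.argv[1])
E
python3 look.py p7.png
```

```text
[ 512.78837819 -185.3018877   111.76146389] [ 3.14030557e+00 -5.91501322e-05  1.08610717e+00]
top 0.97 [604.5  23.3 170.  132.   84.2] stop -66.1 -83.9
top pivot [620.6 130.2] 0.7
top pivot [665.8 101.5] 0.19
top turn_tip [522.8 147.2] 0.6
scene 0.75 [606.2  21.7 169.8 138.8  84.2] stop -64.2 -85.3
scene pivot [624.1 113. ] 0.94
scene turn_tip [524.5 142. ] 0.8
```

View pics/p7.png

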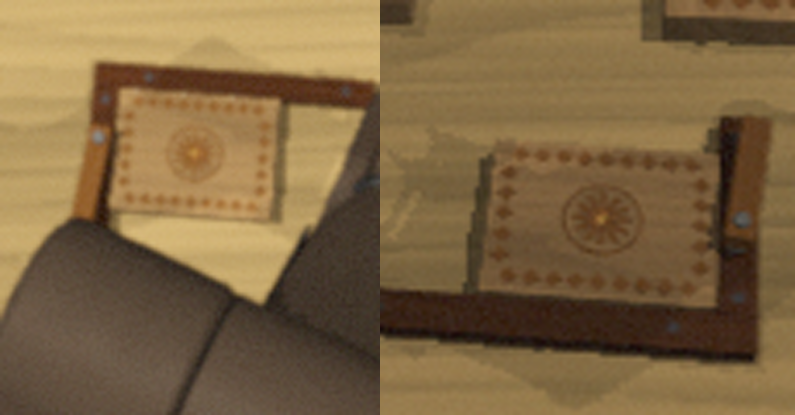

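The panel reads as home in both views: stop coordinates (−66,−84) and (−64,−85), square to within measurement error. As insurance I make one gentle seating push along stop x before turning the button.

drive_tool(commands=[{"dx":-4,"dy":25,"dz":0,"yaw":-6.8},{"dx":-4,"dy":25,"dz":0,"yaw":-6.8},{"dx":-4,"dy":25,"dz":0,"yaw":-6.8},{"dx":-4,"dy":25,"dz":0,"yaw":-6.8},{"dx":-4,"dy":25,"dz":0,"yaw":-6.8}], grip=0.8)

```text
t: 14.37
eef_pos: [495.8, -58.7, 108.2]
tcp_rot: [-3.141, 0.001, 0.496]
ft_force: [1.4, -0.1, 0.7]
opening: 0.794
```

drive_tool(commands=[{"dx":0,"dy":25,"dz":0,"yaw":-6.8},{"dx":0,"dy":25,"dz":0,"yaw":-6.8},{"dx":0,"dy":24,"dz":0,"yaw":-6.8},{"dx":0,"dy":20,"dz":0,"yaw":-6.8},{"dx":0,"dy":0,"dz":-20,"yaw":-6.8}])

```text
t: 14.78
eef_pos: [497.4, 37.0, 90.4]
tcp_rot: [-3.141, -0.004, -0.094]
ft_force: [0.3, 0.0, -0.3]
opening: 0.801
```

drive_tool(commands=[{"dx":0,"dy":0,"dz":-30,"yaw":0},{"dx":0,"dy":0,"dz":-30,"yaw":0},{"dx":0,"dy":0,"dz":-18,"yaw":0},{"dx":0,"dy":0,"dz":-5,"yaw":0},{"dx":0,"dy":0,"dz":0,"yaw":0}])

```text
t: 15.2
eef_pos: [495.5, 34.2, 4.3]
tcp_rot: [3.141, 0.003, -0.092]
ft_force: [-0.1, -0.4, -0.2]
opening: 0.799
```

drive_tool(commands=[{"dx":0,"dy":0,"dz":3,"yaw":-0.8},{"dx":8,"dy":-0.8,"dz":0,"yaw":0},{"dx":8,"dy":-0.8,"dz":0,"yaw":0},{"dx":8,"dy":-0.8,"dz":0,"yaw":0},{"dx":3,"dy":-0.3,"dz":0,"yaw":0}])

```text
t: 15.62
eef_pos: [525.1, 31.1, 9.5]
tcp_rot: [3.142, -0.003, -0.107]
ft_force: [-1.4, 0.6, 0.5]
opening: 0.8
```

drive_tool(commands=[{"dx":1.5,"dy":-0.2,"dz":0,"yaw":0},{"dx":1.5,"dy":-0.2,"dz":0,"yaw":0},{"dx":1,"dy":-0.1,"dz":0,"yaw":0},{"dx":0,"dy":0,"dz":0,"yaw":0}])

```text
t: 15.95
eef_pos: [527.0, 30.8, 8.6]
tcp_rot: [3.141, 0.0, -0.107]
ft_force: [0.1, 0.4, 1.1]
opening: 0.8
```

drive_tool(commands=[{"dx":1,"dy":-0.1,"dz":0,"yaw":0},{"dx":1,"dy":-0.1,"dz":0,"yaw":0},{"dx":0,"dy":0,"dz":0,"yaw":0}])

```text
t: 16.2
eef_pos: [529.0, 30.7, 8.6]
tcp_rot: [3.141, 0.0, -0.107]
ft_force: [-0.4, 0.5, 1.3]
opening: 0.803
```

drive_tool(commands=[{"dx":1,"dy":-0.1,"dz":0,"yaw":0},{"dx":1,"dy":-0.1,"dz":0,"yaw":0},{"dx":0,"dy":0,"dz":0,"yaw":0}])

```text
t: 16.45
eef_pos: [529.2, 30.6, 8.5]
tcp_rot: [3.141, 0.004, -0.107]
ft_force: [-7.1, 0.5, 5.3]
opening: 0.799
```

drive_tool(commands=[{"dx":1,"dy":-0.1,"dz":0,"yaw":0},{"dx":1,"dy":-0.1,"dz":0,"yaw":0},{"dx":0,"dy":0,"dz":0,"yaw":0}])

```text
t: 16.7
eef_pos: [529.3, 30.6, 8.4]
tcp_rot: [3.141, 0.008, -0.107]
ft_force: [-14.7, 0.3, 10.5]
opening: 0.797
```

The second push found contact at stop x′=−141.7 against −141.8 the first time, so the panel was already seated. I retreat, close the fingers and compute the arc for the button.

drive_tool(commands=[{"dx":-10,"dy":1,"dz":0,"yaw":0},{"dx":-15,"dy":1.5,"dz":0,"yaw":0},{"dx":-15,"dy":0,"dz":25,"yaw":0},{"dx":0,"dy":0,"dz":35,"yaw":0},{"dx":0,"dy":20,"dz":30,"yaw":0}], grip=0)

```text
t: 17.12
eef_pos: [492.3, 51.3, 99.7]
tcp_rot: [3.141, 0.001, -0.109]
ft_force: [1.2, 0.3, -0.5]
opening: 0.505
```

drive_tool(commands=[{"dx":0,"dy":35,"dz":0,"yaw":0},{"dx":0,"dy":35,"dz":0,"yaw":0},{"dx":0,"dy":35,"dz":0,"yaw":0},{"dx":0,"dy":30,"dz":0,"yaw":0},{"dx":0,"dy":0,"dz":0,"yaw":0}])

```text
t: 17.53
eef_pos: [492.9, 191.8, 98.8]
tcp_rot: [-3.141, -0.002, -0.104]
ft_force: [-0.9, -1.2, 0.1]
opening: 0.156
```

```bash
python3 look.py p8.png
python3 - <<'E'
from h import *
ex=np.array([.9945,-.1045]);ey=np.array([.1045,.9945]);C=np.array([679,99.8])
for t in range(-15,95,10):
    a=np.radians(t);h=12+12*abs(np.cos(a))+10*abs(np.sin(a))
    p=np.array([-60,15])+72*np.array([-np.cos(a),-np.sin(a)])+h*np.array([-np.sin(a),np.cos(a)])
    print(t,(C+p[0]*ex+p[1]*ey).round(1))
print(env.state()["opening"])
E
```

```text
[492.85590081 191.82506856  98.84388474] [-3.14059633e+00 -1.59576671e-03 -1.03681729e-01]
top 0.9 [605.1  21.9 172.6 132.7  84. ] stop -65.3 -85.2
top pivot [625.3 136. ] 0.64
top turn_tip [526.8 145.7] 0.69
scene 0.66 [606.1  21.3 169.  134.7  84.9] stop -64.3 -85.7
scene pivot [624.4 124.3] 0.82
scene turn_tip [527.8 134.1] 0.48
-15 [563.1 171.2]
-5 [555.  159.1]
5 [549.3 147.1]
15 [545.7 135.6]
25 [544.  123.2]
35 [544.6 110.2]
45 [547.6  97.1]
55 [553.2  84.4]
65 [561.4  72.7]
75 [572.   62.6]
85 [584.6  54.7]
0.0004527479718312281
```

View pics/p8.png

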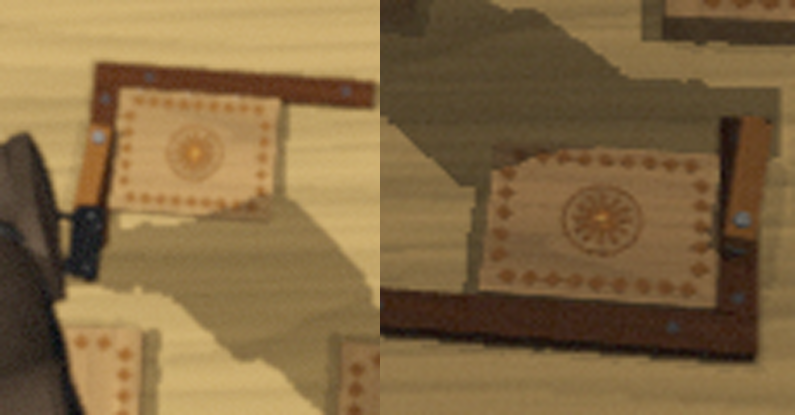

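The panel still sits in the corner in both views: (−65,−85) and (−64,−86), square. I move outside the button's free end and descend to about 32 mm.

drive_tool(commands=[{"dx":30,"dy":4,"dz":0,"yaw":0},{"dx":30,"dy":0,"dz":0,"yaw":0},{"dx":5,"dy":0,"dz":-30,"yaw":0},{"dx":0,"dy":0,"dz":-27,"yaw":0},{"dx":0,"dy":0,"dz":-10,"yaw":0}])

```text
t: 18.35
eef_pos: [557.1, 190.6, 28.6]
tcp_rot: [3.14, 0.004, -0.108]
ft_force: [-1.5, 0.2, -0.0]
opening: 0.003
```

drive_tool(commands=[{"dx":0,"dy":0,"dz":0,"yaw":0},{"dx":0,"dy":-6,"dz":0,"yaw":0},{"dx":0,"dy":-6,"dz":0,"yaw":0},{"dx":0,"dy":-6,"dz":0,"yaw":0}])

```text
t: 18.68
eef_pos: [558.5, 173.2, 33.2]
tcp_rot: [-3.141, -0.002, -0.107]
ft_force: [0.5, 1.3, -0.0]
opening: 0.005
```

drive_tool(commands=[{"dx":-1.5,"dy":-7,"dz":0,"yaw":0},{"dx":-2,"dy":-7,"dz":0,"yaw":0},{"dx":-3,"dy":-6,"dz":0,"yaw":0},{"dx":-3,"dy":-6,"dz":0,"yaw":0},{"dx":-2,"dy":-6,"dz":0,"yaw":0}])

```text
t: 19.1
eef_pos: [546.2, 141.1, 31.9]
tcp_rot: [-3.142, -0.0, -0.107]
ft_force: [1.6, 0.8, -0.4]
opening: 0.005
```

drive_tool(commands=[{"dx":-1.5,"dy":-6,"dz":0,"yaw":0},{"dx":-1,"dy":-6,"dz":0,"yaw":0},{"dx":-0.5,"dy":-6,"dz":0,"yaw":0},{"dx":0,"dy":0,"dz":0,"yaw":0}])

```text
t: 19.43
eef_pos: [543.3, 122.7, 31.6]
tcp_rot: [3.141, 0.001, -0.108]
ft_force: [0.1, -0.0, 0.2]
opening: 0.003
```

```bash
python3 look.py p9.png
```

```text
[543.28240148 122.7157065   31.58552521] [ 3.14127799e+00  5.72703432e-04 -1.07680770e-01]
top 0.57 [604.3  16.6 156.2 132.   83.9] stop -65.6 -90.5
top pivot [630.7 142.8] 0.73
top pivot [564.3 394.5] 0.19
scene 0.76 [606.9  21.8 168.9 132.5  84.4] stop -63.5 -85.1
scene pivot [628.7 117.3] 0.65
scene turn_tip [526.   90.2] 0.71
scene turn_tip [ 557.6 -439.5] 0.64
```

View pics/p9.png

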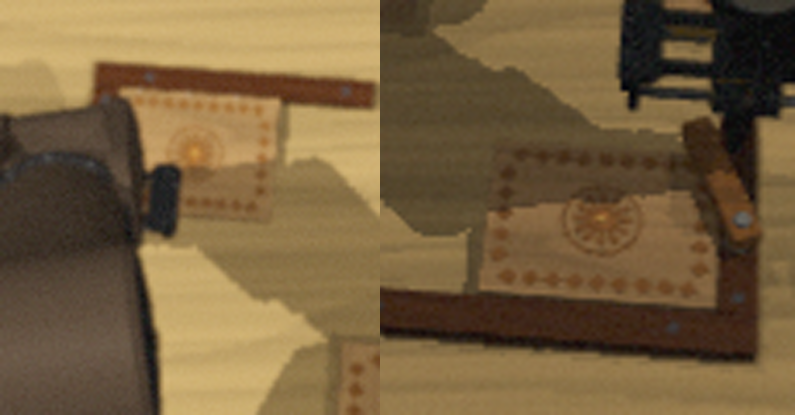

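The button is turning and now sits at about 25° over the panel edge, as computed. The panel hasn't moved. I continue along the arc.

drive_tool(commands=[{"dx":0.3,"dy":-6,"dz":0,"yaw":0},{"dx":0.7,"dy":-6,"dz":0,"yaw":0},{"dx":1.3,"dy":-6,"dz":0,"yaw":0},{"dx":1.7,"dy":-6,"dz":0,"yaw":0},{"dx":2.5,"dy":-6,"dz":0,"yaw":0}])

```text
t: 20.25
eef_pos: [550.1, 92.9, 31.7]
tcp_rot: [3.141, 0.0, -0.107]
ft_force: [-0.2, 1.6, -0.1]
opening: 0.006
```

drive_tool(commands=[{"dx":3,"dy":-6,"dz":0,"yaw":0},{"dx":4,"dy":-6,"dz":0,"yaw":0},{"dx":4,"dy":-6,"dz":0,"yaw":0},{"dx":5,"dy":-5,"dz":0,"yaw":0},{"dx":5,"dy":-5,"dz":0,"yaw":0}])

```text
t: 20.67
eef_pos: [571.5, 65.1, 31.6]
tcp_rot: [3.141, 0.0, -0.107]
ft_force: [-0.7, 0.7, -0.4]
opening: 0.007
```

```bash
python3 look.py p10.png
```

```text
[571.4583885   65.08733571  31.62212464] [ 3.14148541e+00  1.96799073e-04 -1.07230097e-01]
top 0.75 [598.5 -25.3  69.5 133.6  88.1] stop -67.0 -132.8
scene 0.97 [606.9  20.8 169.8 134.5  84.9] stop -63.4 -86.1
scene 0.46 [597.4  85.1 113.1  32.4  67.1] stop -79.6 -23.2
scene pivot [619.7 113.7] 0.71
scene turn_tip [583.1  28.8] 0.61
```

View pics/p10.png

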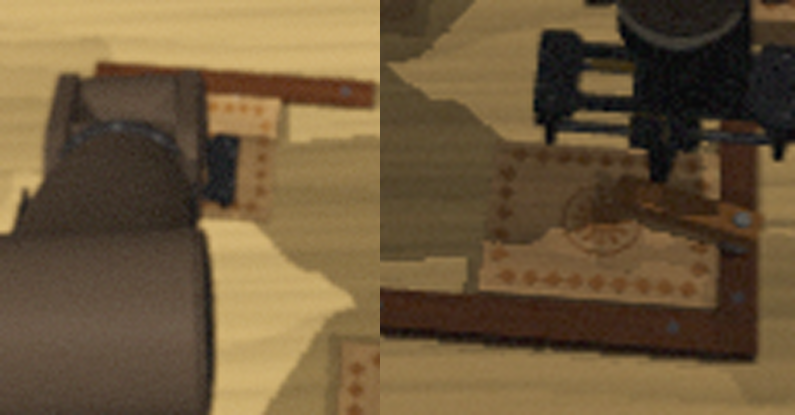

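The button is at about 73°. I finish the arc toward its end stop, watching the force.

drive_tool(commands=[{"dx":4,"dy":-3,"dz":0,"yaw":0},{"dx":4,"dy":-2.5,"dz":0,"yaw":0},{"dx":3,"dy":-2,"dz":0,"yaw":0},{"dx":2,"dy":-1,"dz":0,"yaw":0},{"dx":1,"dy":0,"dz":0,"yaw":0}])

```text
t: 21.48
eef_pos: [585.3, 56.9, 31.6]
tcp_rot: [3.141, 0.0, -0.107]
ft_force: [-1.1, -1.3, -0.1]
opening: 0.006
```

drive_tool(commands=[{"dx":1.5,"dy":0,"dz":0,"yaw":0},{"dx":1.5,"dy":0,"dz":0,"yaw":0},{"dx":0,"dy":0,"dz":0,"yaw":0}])

```text
t: 21.73
eef_pos: [588.2, 57.2, 31.6]
tcp_rot: [3.142, -0.0, -0.107]
ft_force: [-0.4, 1.4, 0.8]
opening: 0.004
```

drive_tool(commands=[{"dx":1,"dy":0,"dz":0,"yaw":0},{"dx":1,"dy":0,"dz":0,"yaw":0},{"dx":0,"dy":0,"dz":0,"yaw":0}])

```text
t: 21.98
eef_pos: [590.2, 57.2, 31.7]
tcp_rot: [3.142, -0.0, -0.107]
ft_force: [-0.5, -0.4, -0.2]
opening: 0.007
```

drive_tool(commands=[{"dx":1,"dy":0,"dz":0,"yaw":0},{"dx":0.5,"dy":0,"dz":0,"yaw":0},{"dx":0,"dy":0,"dz":0,"yaw":0}])

```text
t: 22.23
eef_pos: [590.6, 57.2, 31.6]
tcp_rot: [3.141, 0.002, -0.107]
ft_force: [-6.2, 0.5, 1.9]
opening: 0.004
```

drive_tool(commands=[{"dx":1,"dy":0,"dz":0,"yaw":0},{"dx":0.5,"dy":0,"dz":0,"yaw":0},{"dx":0,"dy":0,"dz":0,"yaw":0}])

```text
t: 22.48
eef_pos: [590.7, 57.2, 31.5]
tcp_rot: [3.141, 0.005, -0.107]
ft_force: [-11.0, -2.0, 6.9]
opening: 0.002
```

The end stop is reached: force rises to 11 N with no further motion. I back away, raise clear and take a final look.

drive_tool(commands=[{"dx":-8,"dy":0,"dz":0,"yaw":0},{"dx":-15,"dy":0,"dz":2,"yaw":0},{"dx":-20,"dy":0,"dz":25,"yaw":0},{"dx":-20,"dy":0,"dz":35,"yaw":0},{"dx":-20,"dy":0,"dz":35,"yaw":0}])

```text
t: 22.9
eef_pos: [508.7, 57.2, 129.0]
tcp_rot: [3.141, 0.001, -0.107]
ft_force: [1.1, 0.3, 1.1]
opening: 0.005
```

drive_tool(commands=[{"dx":-15,"dy":35,"dz":0,"yaw":0},{"dx":-15,"dy":35,"dz":0,"yaw":0},{"dx":-10,"dy":35,"dz":0,"yaw":0},{"dx":0,"dy":35,"dz":0,"yaw":0},{"dx":0,"dy":0,"dz":0,"yaw":0}])

```text
t: 23.32
eef_pos: [469.7, 201.7, 129.2]
tcp_rot: [-3.14, -0.002, -0.104]
ft_force: [0.1, -0.8, 0.5]
opening: 0.007
```

```bash
python3 look.py p11.png
python3 - <<'E'
from h import *
for n in("top","scene"):
  env.read_camera(n)
  for q in("mallet","jar","gouge"):
    for o in env.place_of(q,n)[:1]: print(n,q,np.round(w(o["pixel"],n,0)[0,:2],1),round(o["conf"],2))
  c=cal(n)
  for o in env.trace("turn",n)[:1]:
    cs=max(cv2.findContours(o["pixels"].astype(np.uint8),0,2)[0],key=cv2.contourArea).reshape(-1,2)
    print(cv2.minAreaRect(w(cs,n,45,c)[:,:2].astype(np.float32)),o["conf"])
print(env.state()["ft_force"],env.state()["t"])
E
```

```text
[469.68269494 201.70911865 129.21966089] [-3.14003303e+00 -2.36934005e-03 -1.03504704e-01]
top 0.74 [607.   23.2 169.7 136.8  84.3] stop -63.7 -83.7
top pivot [627.5 125.8] 0.91
top turn_tip [613.3  30.3] 0.51
scene 0.7 [607.1  23.  166.7 132.6  84.3] stop -63.5 -83.9
scene pivot [626.3 119. ] 0.85
scene turn_tip [605.4  27.4] 0.84
top mallet [ 533.9 -434.2] 0.88
top jar [574.5 416.3] 0.84
top gouge [380.7 412.1] 0.86
((615.3104858398438, 81.64869689941406), (106.50209045410156, 29.561750411987305), 83.62886810302734) 0.77
scene mallet [ 523.8 -453.6] 0.75
scene jar [572.1 415.1] 0.7
scene gouge [365.4 402.8] 0.53
((620.9613647460938, 80.31660461425781), (104.06680297851562, 30.561159133911133), 83.65967559814453) 0.65
[-0.41090649 -0.07088813 -0.03733407] 24.2167
```

View pics/p11.png

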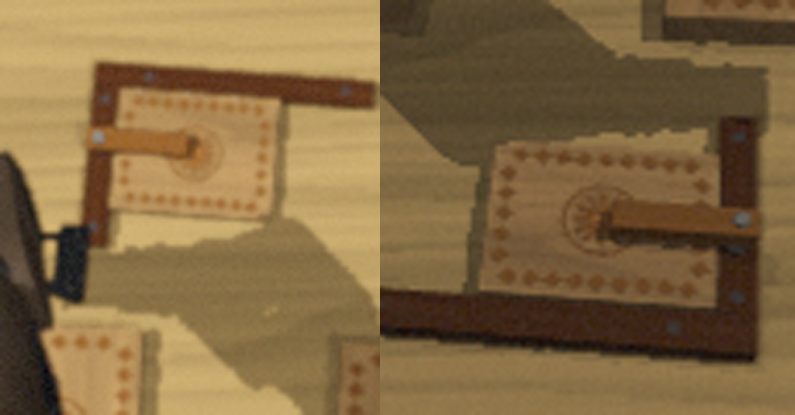

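The picture shows the button straight across the panel (bar 83.6° against 84.3° for the panel's long edge), the panel snug in the corner, and the robot clear of everything. Handing in.

```bash
python3 -c "
from cell import env
print(env.job_done())"
```

```text
the job is handed in; nothing more can be done
None
```

The panel is snug in the corner of the stop and the turn-button points straight across it. I handed the job in at about 24 s, and no verdict was reported.

**What I did:** I took the smallest of the three panels. I pushed it with open fingers along stop x to the back batten, then along stop y to the side batten, with one more seating push along x. Both x pushes met resistance at the same place (−141.8 and −141.7 mm). Then I swung the button round with closed fingertips to its end stop, where the force rose to 11 N with no further motion, and moved the arm clear.

**Last checks:**
- **Panel:** its centre read about (−64, −84) mm in the stop frame in both cameras, against a home of (−65, −85). It was square to within about half a degree.
- **Button:** its bar read 83.6°, against 84° for exactly straight across, with the stop turned about −6°.
- **Clearance:** the residual force was under 0.5 N, so the robot was touching nothing.

**Readings that disagreed:** the mallet, jar and gouge estimates differed by 2–13 mm from the first ones. That is about as much as the two cameras differ from each other on the mallet and gouge, and the arm never worked near those things. The network's guesses for the pivot also scattered by up to about 20 mm, so I used the pivot position worked out from the stop instead.

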